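# Clear the toolbox and hold its lid open

### The arm

A 6-joint arm with a two-finger parallel gripper is mounted at the origin on the work surface. World frame = base frame: x ahead of the robot, y to its left, z up, the work surface at z = 0. Lengths are in m, angles in rad, forces in N, time in s.
With the tool pointing down it reaches from about 0.3 to 0.875 m from the base axis. Payload 6.4 kg.
Tool frame: the origin (TCP) lies midway between the tips of the shut fingers; the grasp point (between the pads) lies 19 mm behind it (grasp_offset is the distance from the TCP to the grasp point, in m); z points along the fingers, y is the line along which they close (so a half turn about z gives the same grasp; the last joint's range is limited). The gripper opens to 85 mm and grips with 20 to 120 N. Pads are 22 mm wide; open, the fingers measure 114 mm over their backs; the gripper's body (76 mm by 85 mm) begins 54 mm behind the grasp point. The pads swing forward as they close: fully open they stand 13 mm farther back than shut.
Start: joints at [1.088, 0.181, 1.607, -0, 1.354, -0.206], TCP at [0.157, 0.553, 0.231] pointing down, gripper open.
Joint ranges: [-2.99, 2.99], [-0.89, 2.07], [0.3, 2.58], [-1.14, 4.28], [0, 2.63], [-3.12, 3.12]. Speed limits (rad/s): [2.57, 2.57, 3.01, 3.14, 3.14, 3.14].

### API

Orientations are given as a unit quaternion [w, x, y, z].
In Python, from bench import * gives the robot as it stands. The module is installed in compiled form; this text tells all that it offers.
- The arm moves only by the tool servo_tool, never from a script. Its argument "commands" is text: rows parted by semicolons, each of 7 numbers parted by spaces: the turn, a rotation vector about the tool's x, y, z in rad, then the shift along the tool's x, y, z in mm, then the opening, from 0 (shut) to 1 (fully open). In form: wx wy wz dx dy dz claw; .... A call has 1 to 5 rows; each row shifts and turns the commanded pose from where the row before left it, along the tool's axes as they then stand; what a row does not reach is not made up. A row lasts 1/8 s, in which the tool goes at most 62.5 mm and 10.7 degrees, less where a joint would pass 70% of its speed; a pose out of reach is approached as far as the arm can. A call with a gripper value outside its range is refused whole. The fingers move at their own pace and stop on an object; the grip force is fixed at half the most. Time passes only in rows, so rows that do not move let the fingers close. It gives the time, the measured TCP pose, the force, the opening and the grip force at its end, in the units of the state.
- get_obs(): the state, without advancing time (a new reading comes with each control period).
- camera(name): name is "side" or "top"; returns the picture (420x560x3 uint8, blue, green, red); there is no depth.
- calibration(name): a dict with "fx", "fy", "cx", "cy" (pixels), "k1" (the pictures are not rectified: a ray, as slopes to the right and down, at radius r is drawn at 1 + k1 r^2 times it, then the intrinsics apply), "R" (3x3) and "t" (3): a world point X has camera coordinates R X + t. Camera axes: x right, y down, z forward; pixel columns grow to the right and rows downward; lengths in m; the calibration is good to about 2 mm. A picture is of the moment at which its call begins. calibration takes no time and is no camera call.
- hand_in(): hands the job in; it is judged then, once.
The state is a dict: "time_s": time; "q": joint angles; "dq": joint speeds; "joint_efforts": joint torques, N m; "eef_pos": TCP position; "eef_rot": TCP orientation; "wrist_force": force on the tool from outside, world axes, zero at the start; "torque": the same for the moment, N m; "opening": opening from 0.0 (shut) to 1.0 (fully open); "grasp_force": force on a finger pad.
Only numpy, scipy, OpenCV 4.12 (cv2) and the standard library are available. Lean on these libraries where they do the work, as an engineer would, in place of code of your own. Each camera call takes 0.05 s, during which the arm holds its last target. There are 200 camera calls.

### The job

Take the piston off the lid of the green toolbox and stand it upright in the red parts tray, keeping it upright and not dropping it. Then raise the toolbox lid, which falls shut by itself, and hold it open steadily at 50 degrees from closed so that a workmate can reach the sockets, never swinging it further than 70 degrees; finish while still holding it there. Leave everything else on the bench where it is.

Things in the scene. Friction and masses are not known exactly. Their poses are not given: they have to be found in the camera images.
- toolbox: Green painted steel toolbox, open-topped under its lid, 200 (its x) x 300 (its y) x 100 mm high without the lid, fixed to the bench. Origin at the centre of its underside; its -x side is the front (towards the robot, turned by its yaw), the lid's hinge runs along its far (+x) top edge.
- lid (a joint): Angle of the toolbox lid in rad: 0 shut, grows as the front edge rises, 1.75 at its stop; 50 degrees is 0.873. The hinge is free and the lid (about 0.55 kg, within 30 percent) falls shut from any angle met in this job unless held; at the handle it takes 2 to 4 N to lift.
- lid_handle (a point): Middle of the lid's handle: round steel bar 10 mm thick, 110 mm long along the toolbox's y, on a 10 mm arm at each end; bar axis 40 mm in front of the lid's front edge, 106.5 mm above the bench when shut. Clear space between bar and lid and below: pinch it from above across the bar or hook it; it can turn between fingers. Axes turn with the lid; when shut, those of the toolbox.
- lid_hinge (a point): Middle of the lid's hinge axis, which lies along the toolbox's y at x = +100 mm, z = 100.5 mm of the toolbox. With the lid shut the handle bar's axis is 240 mm in front of it and 6 mm above it. Lid plate 200 x 300 x 12 mm, its top 112.5 mm above the bench when shut.
- piston: Aluminium engine piston with three dark ring grooves, a plain cylinder 56 mm in diameter and 56 mm high, about 0.22 kg, standing crown up on the shut lid. Origin at the centre of its underside, z up along its axis. Round, so it can be gripped in any direction.
- tray: Square red plastic parts tray with a thin black ribbed liner, open on top, 124 x 124 mm outside, 18 mm high, walls 4 mm, fixed to the bench left or right of the toolbox. Origin at the centre of its underside.
- tray_in (a point): Centre of the red tray's inner floor, where the piston is to stand; the floor inside is 116 x 116 mm, 4 to 5 mm above the bench.
- gear: Bystander: round steel gear 110 mm in diameter, 28 mm high, lying flat on the side where the tray is not. Origin at its underside centre. Leave it alone.
- spray_can: Bystander: blue spray can 60 mm in diameter, 170 mm high, at the back left. Origin at its underside centre.
- oil_bottle: Bystander: yellow oil bottle 72 mm in diameter, 200 mm high, at the back right. Origin at its underside centre.
- bolt_jar: Bystander: glass jar with red lid, 66 mm in diameter, 90 mm high, to the left of the toolbox. Origin at its underside centre.
- wrench: Bystander: steel wrench lying flat on the bench to the right. Origin at its underside near its middle.
- screwdriver: Bystander: screwdriver with a red handle, about 25 mm thick, lying on the bench in front of the toolbox. Origin at its underside near its middle.
Things that resemble listed ones, but are neither listed nor needed, are in the scene too. Leave any orange or purple look-alike of the piston alone.

How it is judged:
On the way, in this order (a step that is already met when the one before it is completed fails the run):
1. the piston stands upright in the red tray, let go, and the lid is shut (horizontal distance between piston and tray_in below 0.045 m and z of piston in the frame of tray_in below 0.005 m and angle between piston's own z axis and vertical below 0.12 rad and linear speed of piston below 0.03 m/s and contact force between each of the arm, the fingers and piston below 0.1 N and value of joint lid below 0.06 rad), for 0.2 s.
2. the lid is held at 50 degrees by the robot (value of joint lid between 0.773 and 0.973 rad and velocity of joint lid between -0.1 and 0.1 rad/s and contact force between any of the fingers, the arm and lid above 0.7 N and horizontal distance between piston and tray_in below 0.045 m and z of piston in the frame of tray_in below 0.005 m and angle between piston's own z axis and vertical below 0.12 rad and linear speed of piston below 0.03 m/s and contact force between each of the arm, the fingers and piston below 0.1 N), for 0.5 s.
At the end, for the whole second after the job is handed in: Lid still at 50 degrees (0.773 to 0.973 rad), carried by the robot with at least 0.7 N of contact, held at the finish; piston upright (within 7 degrees) on the tray floor, within 45 mm of its centre, at rest, untouched; bystanders within 30 mm of their starts (all of step 2 and distance of each of gear, spray_can, oil_bottle, bolt_jar, wrench, screwdriver from where it was at the start of the episode below 0.03 m); the arm keeps its last pose, push and grip.
It fails at once if the lid is raised before the piston is in the tray (value of joint lid above 0.2 rad and horizontal distance between piston and tray_in above 0.07 m).
It fails at once if the lid is swung past about 74 degrees (value of joint lid above 1.3 rad).
It fails at once if the piston is tipped over (more than 40 degrees) (angle between piston's own z axis and vertical above 0.7 rad).
It fails at once if the piston is dropped (moving at over 0.6 m/s out of the fingers) (linear speed of piston above 0.6 m/s and contact force between the fingers and piston below 0.1 N).
It fails at once if a bystander is disturbed (moved over 30 mm) (distance of any of gear, spray_can, oil_bottle, bolt_jar, wrench, screwdriver from where it was at the start of the episode above 0.03 m).
It also fails if it takes over 64 s, if anything falls off the work surface, if the arm or the gripper's body presses on something with over 40 N, if the wrist force passes 120 N, or if a joint passes its speed limit or range.

## Working session

There is one attempt and no reset: what is moved stays moved. The work goes in short steps, Python scripts to look and compute and a tool call to move; the robot and the scene stay as the last step left them, time stands still between calls to the robot, and variables do not carry over. Pictures are saved under pics/ and viewed, at most 10 in all, crops included, and the job is handed in when it is done.

Besides the shell and the picture viewer there is one more tool, called as name(argument=value, ...) on one line, values as JSON. servo_tool: Moves the arm, as the interface text tells. Its arguments: {"type":"object","properties":{"commands":{"type":"string"}},"required":["commands"]}

```bash
mkdir -p pics; cat > h.py <<'E'
from bench import *
import numpy as np, cv2
from scipy.spatial.transform import Rotation as Ro
def ray(name,u,v):
    c=calibration(name);K=np.array([[c['fx'],0,c['cx']],[0,c['fy'],c['cy']],[0,0,1.]])
    a,b=cv2.undistortPoints(np.array([[[u,v]]],float),K,np.array([c['k1'],0,0,0.]))[0,0]
    R=np.array(c['R']);return -R.T@np.array(c['t']),R.T@np.array([a,b,1.])
def at(name,u,v,z):
    o,d=ray(name,u,v);return (o+d*(z-o[2])/d[2]).round(4)
def proj(name,P):
    c=calibration(name);p=np.array(c['R'])@np.array(P)+np.array(c['t']);s=p[:2]/p[2];s=s*(1+c['k1']*(s@s))
    return np.array([c['fx']*s[0]+c['cx'],c['fy']*s[1]+c['cy']]).round(1)
E
python3 - <<'E'
from h import *
for n in('side','top'):
    cv2.imwrite(f'pics/{n}0.png',camera(n)); c=calibration(n); print(n,-np.array(c['R']).T@c['t'],c['fx'],c['k1'])
o=get_obs();print(o)
E
```

```text
side [ 0.38314346 -0.74084267  0.87833858] 448.8256431135219 -0.09964602744522238
top [ 0.51845073 -0.01347027  1.21234481] 439.05390947385513 -0.1061754470084269
{'time_s': 0.1, 'q': array([ 1.08768043e+00,  1.81479093e-01,  1.60793357e+00,  2.31961145e-06,
        1.35378024e+00, -2.06325865e-01]), 'dq': array([-1.17571617e-03, -2.10247124e-03, -7.26508012e-04, -2.88365654e-05,
       -2.05118593e-03,  5.66600709e-04]), 'joint_efforts': array([ 7.21624838e-04, -4.45878446e+01, -3.52238166e+01, -2.94423244e-04,
        4.13325266e-03, -2.66706559e-05]), 'eef_pos': array([0.15688748, 0.55265922, 0.23045494]), 'eef_rot': array([-2.71455461e-04,  1.37953861e-01,  9.90438333e-01, -7.52671494e-04]), 'wrist_force': array([ 1.03628204, -0.49826119,  0.55898031]), 'torque': array([-0.00151425, -0.01963659, -0.00069219]), 'grasp_force': 0.0, 'opening': 1.002696499720324}
```

View pics/top0.png

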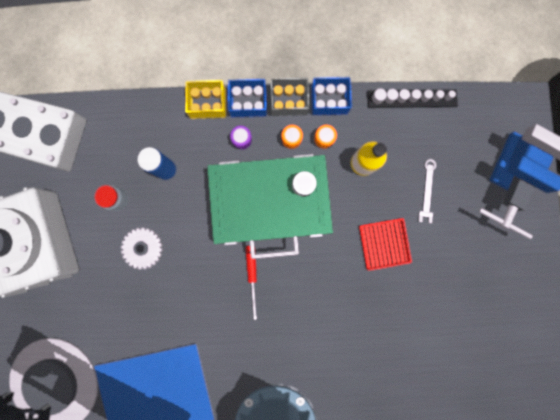

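View pics/side0.png

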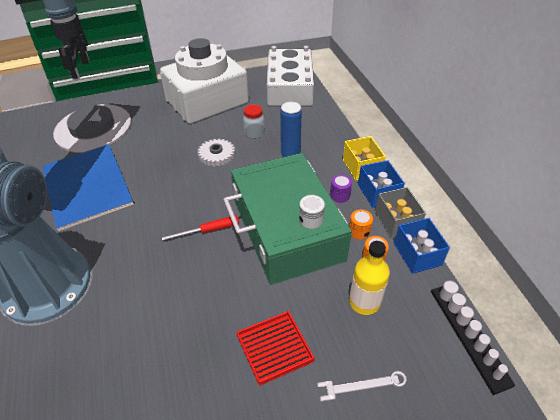

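The piston candidates are aluminium/white on the lid (top 304,183; side 312,210), orange ones (top 291,134 and 326,135) and a purple one (240,137), all three behind the box. The silver one standing on the lid fits. The tray is red at top (386,244), the handle bar is at about (275,255), and the screwdriver lies under the handle's left end. I'll confirm with an enlarged crop.

```bash
python3 - <<'E'
from h import *
t=cv2.imread('pics/top0.png')
cv2.imwrite('pics/crop1.png',cv2.resize(t[145:285,200:420],None,fx=3.6,fy=3.6,interpolation=cv2.INTER_CUBIC))
s=cv2.imread('pics/side0.png')
cv2.imwrite('pics/crop2.png',cv2.resize(s[150:390,210:400],None,fx=2.5,fy=2.5,interpolation=cv2.INTER_CUBIC))
E
```

```text
(no output)
```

View pics/crop1.png

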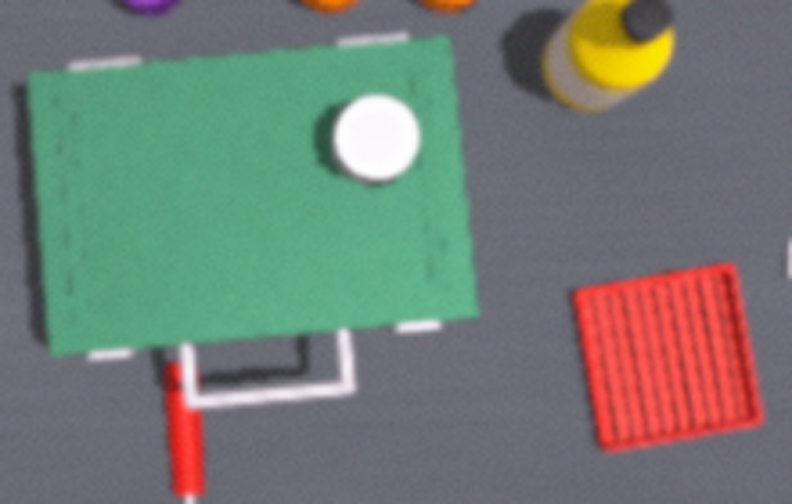

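View pics/crop2.png

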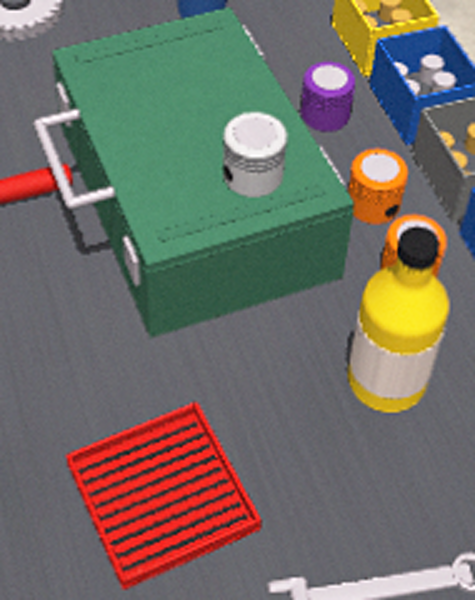

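The crops confirm it: a silver cylinder with dark ring grooves on the lid (crop1 377,138). The tray centre is at about (668,357), and the handle bar runs from (190,400) to (350,388). The screwdriver lies under the bar's left end.

```bash
python3 - <<'E'
from h import *
C=lambda x,y,z:at('top',200+(x+.5)/3.6-.5,145+(y+.5)/3.6-.5,z)
S=lambda x,y,z:at('side',210+(x+.5)/2.5-.5,150+(y+.5)/2.5-.5,z)
print('piston',C(377,138,.1685),'side',S(254,138,.1685))
L=np.array([C(*p,.1125) for p in[(30,73),(450,38),(478,315),(50,354)]]);print('lid',L,L.mean(0))
H=np.array([C(190,400,.1065),C(350,388,.1065)]);print('handle',H,H.mean(0))
HS=np.array([S(39,123,.1065),S(73,203,.1065)]);print('handle side',HS,HS.mean(0))
T=np.array([C(*p,.018) for p in[(575,290),(736,264),(762,422),(604,450)]]);print('tray',T,T.mean(0))
T=np.array([S(*p,.018) for p in[(68,458),(197,404),(261,521),(126,586)]]);print('trayS',T.mean(0))
print('screw',[at('top',*p,.012) for p in[(252,245),(251,282),(254,318)]])
print('bottle',at('top',380,151,.2),at('side',377,250,.2))
e=L[0]-L[1];print('yaw',np.arctan2(-e[0],e[1]),np.arctan2(-(L[3]-L[2])[0],(L[3]-L[2])[1]))
o=get_obs();print(Ro.from_quat(np.roll(o['eef_rot'],-1)).as_matrix().round(3))
E
```

```text
piston [ 0.6441 -0.0892  0.1685] side [ 0.6402 -0.0944  0.1685]
lid [[ 0.7037  0.1492  0.1125]
 [ 0.7205 -0.1473  0.1125]
 [ 0.5249 -0.1597  0.1125]
 [ 0.5063  0.1387  0.1125]] [ 0.61385  -0.004775  0.1125  ]
handle [[ 0.4716  0.0425  0.1065]
 [ 0.4768 -0.0692  0.1065]] [ 0.4742  -0.01335  0.1065 ]
handle side [[ 0.469   0.0434  0.1065]
 [ 0.4775 -0.0675  0.1065]] [ 0.47325 -0.01205  0.1065 ]
tray [[ 0.5422 -0.247   0.018 ]
 [ 0.5582 -0.3723  0.018 ]
 [ 0.4372 -0.3872  0.018 ]
 [ 0.4205 -0.2645  0.018 ]] [ 0.489525 -0.31775   0.018   ]
trayS [ 0.48795  -0.320525  0.018   ]
screw [array([0.4969, 0.0477, 0.012 ]), array([0.3966, 0.053 , 0.012 ]), array([0.299 , 0.0476, 0.012 ])]
bottle [ 0.7114 -0.268   0.2   ] [ 0.71   -0.2755  0.2   ]
yaw 0.05660052579403458 0.062251899920311625
[[-0.962  0.273 -0.001]
 [ 0.273  0.962 -0.001]
 [ 0.    -0.002 -1.   ]]
```

servo_tool(commands="0 0 0.18 0 0 -4 1; 0 0 0.18 0 0 -4 1; 0 0 0.18 0 0 -4 1; 0 0 0.18 0 0 -4 1; 0 0 0.18 0 0 -4 1")

```text
time_s: 0.72
eef_pos: [0.157, 0.5528, 0.2509]
eef_rot: [0.0, 0.557, 0.83, -0.001]
wrist_force: [0.0, 0.3, -0.2]
opening: 1.004
grasp_force: 0.0
```

servo_tool(commands="0 0 0.18 0 0 0 1; 0 0 0.156 0 0 0 1; 0 0 0 -44 33 0 1; 0 0 0 -44 33 0 1; 0 0 0 -44 33 0 1")

```text
time_s: 1.35
eef_pos: [0.2641, 0.4257, 0.2509]
eef_rot: [0.0, 0.686, 0.728, -0.0]
wrist_force: [1.1, 0.1, 0.3]
opening: 0.999
grasp_force: 0.0
```

servo_tool(commands="0 0 0 -44 33 0 1; 0 0 0 -44 33 0 1; 0 0 0 -44 33 0 1; 0 0 0 -44 33 0 1; 0 0 0 0 0 0 1")

```text
time_s: 1.98
eef_pos: [0.4075, 0.2563, 0.251]
eef_rot: [0.0, 0.688, 0.725, -0.0]
wrist_force: [-1.0, 1.0, 0.1]
opening: 1.0
grasp_force: 0.0
```

servo_tool(commands="0 0 0 -40 24 0 1; 0 0 0 -40 24 0 1; 0 0 0 -40 24 0 1; 0 0 0 -40 24 0 1; 0 0 0 -40 24 0 1")

```text
time_s: 2.6
eef_pos: [0.5372, 0.0663, 0.251]
eef_rot: [-0.0, 0.686, 0.728, -0.0]
wrist_force: [-0.1, 0.3, -0.7]
opening: 1.004
grasp_force: 0.0
```

servo_tool(commands="0 0 0 -40 24 0 1; 0 0 0 -40 24 0 1; 0 0 0 -40 24 0 1; 0 0 0 -40 24 0 1; 0 0 0 0 0 0 1")

```text
time_s: 3.22
eef_pos: [0.6429, -0.0894, 0.25]
eef_rot: [-0.001, 0.687, 0.726, -0.0]
wrist_force: [0.1, 0.2, -0.0]
opening: 0.995
grasp_force: 0.0
```

```bash
python3 - <<'E'
from h import *
o=get_obs();print(o['eef_pos'])
a=cv2.resize(camera('side')[130:280,220:420],None,fx=2,fy=2);b=cv2.resize(camera('top')[110:260,200:400],None,fx=2,fy=2)
cv2.imwrite('pics/a1.png',np.hstack([a,b]))
E
```

```text
[ 0.64285544 -0.08938795  0.25003974]
```

View pics/a1.png

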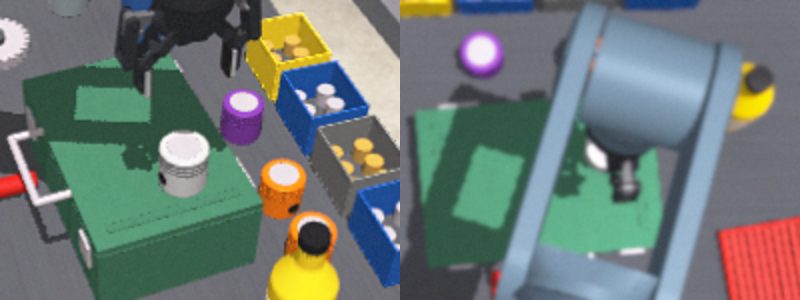

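The side view shows the open fingers above the piston, and from the top they hide it. Both agree with the computed position, so I'm descending.

servo_tool(commands="0 0 0 -1 0 30 1; 0 0 0 0 0 30 1; 0 0 0 0 0 25 1; 0 0 0 0 0 17 1; 0 0 0 0 0 12 1")

```text
time_s: 3.95
eef_pos: [0.6419, -0.0877, 0.1368]
eef_rot: [-0.0, 0.686, 0.728, -0.0]
wrist_force: [0.5, -0.7, 0.0]
opening: 0.998
grasp_force: 0.0
```

servo_tool(commands="0 0 0 0 0 0 1; 0 0 0 0 0 0 0.65; 0 0 0 0 0 0 0.5; 0 0 0 0 0 0 0.4; 0 0 0 0 0 0 0.3")

```text
time_s: 4.58
eef_pos: [0.6432, -0.0892, 0.139]
eef_rot: [0.001, 0.686, 0.727, 0.001]
wrist_force: [-0.2, 0.1, 5.8]
opening: 0.633
grasp_force: 64.1
```

servo_tool(commands="0 0 0 0 0 0 0.3; 0 0 0 0 0 0 0.3; 0 0 0 0 0 0 0.3; 0 0 0 0 0 -3 0.3; 0 0 0 0 0 -5 0.3")

```text
time_s: 5.2
eef_pos: [0.6414, -0.0887, 0.1446]
eef_rot: [-0.001, 0.686, 0.727, -0.0]
wrist_force: [-0.0, -0.2, -2.3]
opening: 0.636
grasp_force: 63.4
```

servo_tool(commands="0 0 0 0 0 -15 0.3; 0 0 0 0 0 -25 0.3; 0 0 0 0 0 -25 0.3; 0 0 0 -10 -8 -15 0.3; 0 0 0 -25 -19 0 0.3")

```text
time_s: 5.82
eef_pos: [0.6178, -0.1257, 0.2276]
eef_rot: [0.002, 0.686, 0.728, 0.001]
wrist_force: [0.4, -0.9, -3.3]
opening: 0.631
grasp_force: 63.6
```

servo_tool(commands="0 0 0 -32 -24 0 0.3; 0 0 0 -32 -24 0 0.3; 0 0 0 -32 -24 0 0.3; 0 0 0 -32 -24 0 0.3; 0 0 0 -32 -24 0 0.3")

```text
time_s: 6.45
eef_pos: [0.5051, -0.2934, 0.2255]
eef_rot: [-0.0, 0.686, 0.727, -0.0]
wrist_force: [0.7, 0.9, -1.4]
opening: 0.632
grasp_force: 63.6
```

servo_tool(commands="0 0 0 -20 -14 0 0.3; 0 0 0 -8 -5 0 0.3; 0 0 0 0 0 0 0.3; 0 0 0 0 0 0 0.3")

```text
time_s: 6.95
eef_pos: [0.4897, -0.3202, 0.2253]
eef_rot: [-0.0, 0.686, 0.728, 0.0]
wrist_force: [-1.2, -0.0, -0.9]
opening: 0.633
grasp_force: 63.6
```

```bash
python3 - <<'E'
from h import *
o=get_obs();print(o['eef_pos'])
a=camera('side');b=camera('top')
cv2.imwrite('pics/a2.png',np.hstack([cv2.resize(a[200:400,180:380],None,fx=2,fy=2),cv2.resize(b[150:350,300:500],None,fx=2,fy=2)]))
E
```

```text
[ 0.48973073 -0.32024581  0.22525849]
```

View pics/a2.png

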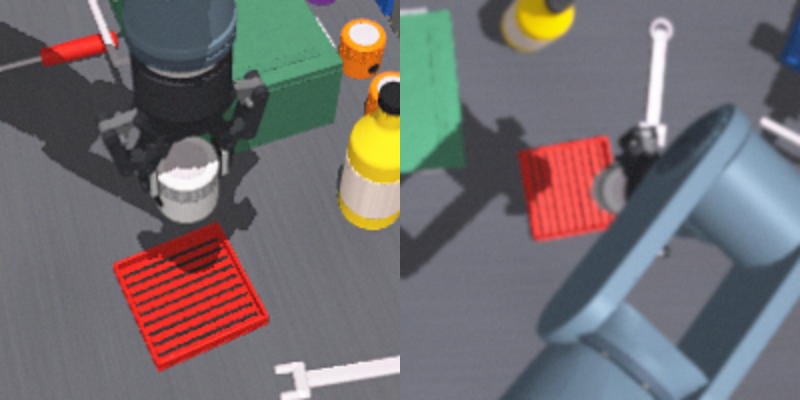

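The piston is held upright between the fingers (side crop 188,180) above the tray. Now lowering.

servo_tool(commands="0 0 0 0 0 40 0.3; 0 0 0 0 0 50 0.3; 0 0 0 0 0 45 0.3; 0 0 0 0 0 30 0.3; 0 0 0 0 0 16 0.3")

```text
time_s: 7.68
eef_pos: [0.489, -0.3196, 0.0424]
eef_rot: [-0.001, 0.686, 0.728, 0.0]
wrist_force: [-0.2, 0.4, -2.5]
opening: 0.637
grasp_force: 63.6
```

servo_tool(commands="0 0 0 0 0 3 0.3; 0 0 0 0 0 3 0.3; 0 0 0 0 0 1 0.3; 0 0 0 0 0 0 0.3")

```text
time_s: 8.18
eef_pos: [0.4898, -0.3215, 0.0382]
eef_rot: [0.001, 0.686, 0.727, -0.0]
wrist_force: [-0.0, -0.2, -1.8]
opening: 0.631
grasp_force: 63.6
```

servo_tool(commands="0 0 0 0 0 2 0.3; 0 0 0 0 0 2 0.3; 0 0 0 0 0 0 0.3; 0 0 0 0 0 0 0.3")

```text
time_s: 8.68
eef_pos: [0.4893, -0.3211, 0.0332]
eef_rot: [-0.0, 0.686, 0.727, -0.0]
wrist_force: [-0.4, 0.4, -2.3]
opening: 0.631
grasp_force: 63.6
```

servo_tool(commands="0 0 0 0 0 1.5 0.3; 0 0 0 0 0 0 0.3; 0 0 0 0 0 0 0.3")

```text
time_s: 9.05
eef_pos: [0.4893, -0.3211, 0.0318]
eef_rot: [-0.0, 0.686, 0.727, -0.0]
wrist_force: [0.3, 0.1, -1.9]
opening: 0.635
grasp_force: 63.6
```

servo_tool(commands="0 0 0 0 0 1 0.3; 0 0 0 0 0 1 0.3; 0 0 0 0 0 0 0.3; 0 0 0 0 0 0 0.3")

```text
time_s: 9.55
eef_pos: [0.4895, -0.3212, 0.0306]
eef_rot: [0.0, 0.686, 0.727, -0.0]
wrist_force: [-3.2, 1.5, 6.6]
opening: 0.63
grasp_force: 64.3
```

servo_tool(commands="0 0 0 0 0 1 0.3; 0 0 0 0 0 0 0.3; 0 0 0 0 0 0 0.3")

```text
time_s: 9.93
eef_pos: [0.4894, -0.3212, 0.0305]
eef_rot: [-0.0, 0.686, 0.727, -0.0]
wrist_force: [-5.3, 3.7, 13.4]
opening: 0.631
grasp_force: 65.4
```

servo_tool(commands="0 0 0 0 0 -1 0.3; 0 0 0 0 0 0 0.7; 0 0 0 0 0 0 0.8; 0 0 0 0 0 0 0.85; 0 0 0 0 0 0 0.85")

```text
time_s: 10.55
eef_pos: [0.4893, -0.3211, 0.0297]
eef_rot: [-0.0, 0.686, 0.727, -0.0]
wrist_force: [-1.1, -0.4, -0.8]
opening: 0.844
grasp_force: 0.0
```

servo_tool(commands="0 0 0 0 0 -8 0.85; 0 0 0 0 0 -25 0.85; 0 0 0 0 0 -40 0.85; 0 0 0 0 0 -45 0.85; 0 0 0 0 0 -45 0.85")

```text
time_s: 11.18
eef_pos: [0.4893, -0.321, 0.1948]
eef_rot: [0.0, 0.686, 0.727, -0.0]
wrist_force: [0.4, -1.3, 0.1]
opening: 0.85
grasp_force: 0.0
```

servo_tool(commands="0 0 0 40 0 0 0.45; 0 0 0 55 0 0 0.4; 0 0 0 55 0 0 0.4; 0 0 0 55 0 0 0.4; 0 0 0 55 0 0 0.4")

```text
time_s: 11.8
eef_pos: [0.4741, -0.0599, 0.1936]
eef_rot: [0.001, 0.686, 0.727, 0.0]
wrist_force: [0.4, 0.5, 1.0]
opening: 0.398
grasp_force: 0.0
```

```bash
python3 - <<'E'
from h import *
o=get_obs();print(o['eef_pos'])
a=camera('side');b=camera('top')
cv2.imwrite('pics/a3.png',np.hstack([cv2.resize(a[200:400,180:380],None,fx=2,fy=2),cv2.resize(b[150:350,230:430],None,fx=2,fy=2)]))
E
```

```text
[ 0.47412323 -0.059946    0.19358279]
```

View pics/a3.png

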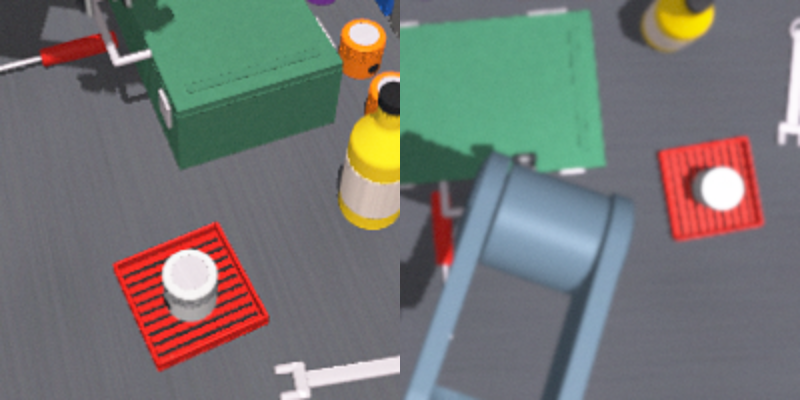

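The piston stands upright in the middle of the tray (side crop 190,285), the gripper is clear of it, and the lid is shut. Next I'll move over the handle bar.

servo_tool(commands="0 0 0 25 1 0 0.3; 0 0 0 20 1 0 0.3; 0 0 0 2 0 20 0.3; 0 0 0 0 0 25 0.3; 0 0 0 0 0 0 0.3")

```text
time_s: 12.52
eef_pos: [0.4723, -0.0146, 0.1466]
eef_rot: [-0.001, 0.686, 0.727, -0.001]
wrist_force: [0.3, -0.0, -0.3]
opening: 0.298
grasp_force: 0.0
```

```bash
python3 - <<'E'
from h import *
o=get_obs();print(o['eef_pos'],o['opening'])
a=camera('side')
b=cv2.resize(a[150:270,190:350],None,fx=4.5,fy=4.5)
for P in((.4737,-.0127,.1065),o['eef_pos']):
    p=proj('side',P);print(p); cv2.circle(b,tuple(int(x) for x in (p-[190,150])*4.5),3,(0,255,255),-1)
cv2.imwrite('pics/a4.png',b)
E
```

```text
[ 0.47230184 -0.01459363  0.14658918] 0.29826418696493934
[232.1 214.5]
[230.2 203.3]
```

View pics/a4.png

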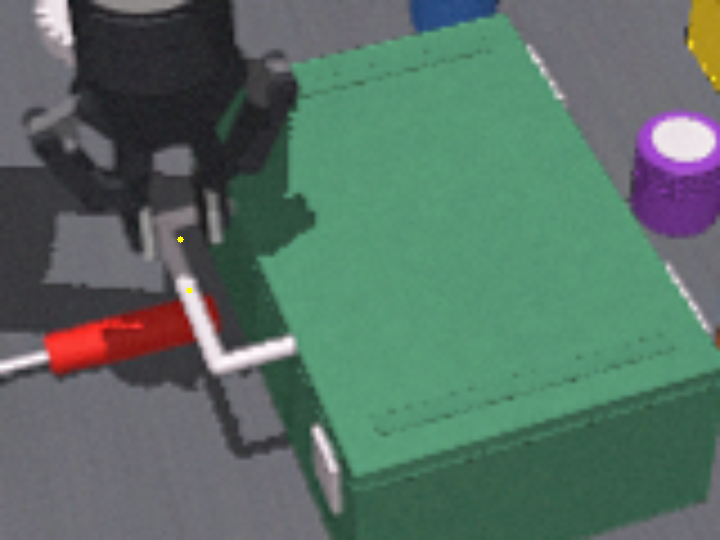

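The bar's projected middle (185,290) lies on the bar and the open fingers straddle it. I'll lower to z≈0.092 and close.

servo_tool(commands="0 0 0 0 1 20 0.3; 0 0 0 0 0 20 0.3; 0 0 0 0 0 14 0.3; 0 0 0 0 0 0 0.3; 0 0 0 0 0 0 0.3")

```text
time_s: 13.2
eef_pos: [0.4753, -0.0147, 0.0947]
eef_rot: [0.001, 0.686, 0.727, 0.0]
wrist_force: [-0.0, 0.7, -0.4]
opening: 0.299
grasp_force: 0.0
```

servo_tool(commands="0 0 0 0 0 0 0.15; 0 0 0 0 0 0 0.05; 0 0 0 0 0 0 0; 0 0 0 0 0 0 0; 0 0 0 0 0 0 0")

```text
time_s: 13.82
eef_pos: [0.474, -0.0147, 0.0947]
eef_rot: [-0.0, 0.686, 0.727, -0.001]
wrist_force: [-5.7, -1.3, 8.0]
opening: 0.088
grasp_force: 58.7
```

servo_tool(commands="0 0 0 0 0.5 -10.5 0; 0 0 0 0 0.9 -10.4 0; 0 0 0 0 1.5 -10.4 0; 0 0 0 0 1.8 -10.3 0; 0 0 0 0 2.3 -10.2 0")

```text
time_s: 14.45
eef_pos: [0.4806, -0.0142, 0.146]
eef_rot: [-0.001, 0.686, 0.727, -0.001]
wrist_force: [-4.8, -3.4, -1.1]
opening: 0.088
grasp_force: 58.5
```

servo_tool(commands="0 0 0 0 2.7 -10.1 0; 0 0 0 0 3.2 -10 0; 0 0 0 0 3.6 -9.8 0; 0 0 0 0 4.1 -9.7 0; 0 0 0 0 4.4 -9.5 0")

```text
time_s: 15.08
eef_pos: [0.4978, -0.0131, 0.1951]
eef_rot: [-0.001, 0.686, 0.727, -0.002]
wrist_force: [-8.6, -4.2, 1.2]
opening: 0.086
grasp_force: 58.5
```

servo_tool(commands="0 0 0 0 4.8 -9.3 0; 0 0 0 0 5.3 -9 0; 0 0 0 0 5.7 -8.8 0; 0 0 0 0 6 -8.6 0; 0 0 0 0 6.4 -8.3 0")

```text
time_s: 15.7
eef_pos: [0.5252, -0.0115, 0.2398]
eef_rot: [-0.002, 0.686, 0.727, -0.002]
wrist_force: [-13.7, -2.3, 7.7]
opening: 0.084
grasp_force: 58.7
```

servo_tool(commands="0 0 0 0 6.8 -8 0; 0 0 0 0 7.1 -7.7 0; 0 0 0 0 7.4 -7.4 0; 0 0 0 0 7.7 -7.1 0; 0 0 0 0 8 -6.8 0")

```text
time_s: 16.32
eef_pos: [0.5628, -0.0092, 0.279]
eef_rot: [-0.001, 0.686, 0.727, -0.001]
wrist_force: [-15.1, -1.8, 16.3]
opening: 0.085
grasp_force: 58.9
```

servo_tool(commands="0 0 0 0 0 0 0; 0 0 0 0 0 0 0; 0 0 0 0 0 0 0; 0 0 0 0 0 0 0; 0 0 0 0 0 0 0")

```text
time_s: 16.95
eef_pos: [0.5632, -0.0091, 0.2793]
eef_rot: [-0.0, 0.686, 0.727, -0.001]
wrist_force: [-15.1, -1.0, 17.1]
opening: 0.089
grasp_force: 59.8
```

```bash
python3 - <<'E'
from h import *
o=get_obs();print(o['eef_pos'],o['wrist_force'],o['grasp_force'])
a=camera('side')
# expected bar middle and lid corners at 50 deg
R=np.array([np.cos(.058),np.sin(.058),0]);Y=np.array([-R[1],R[0],0]);H=np.array([.7138,.0008,.1005])
def P(x,z,y,t): return H+R*(x*np.cos(t)+z*np.sin(t))+[0,0,-x*np.sin(t)+z*np.cos(t)]+Y*y
b=cv2.resize(a[60:400,180:420],None,fx=2.35,fy=1.75)
for t,c in((.773,(255,0,0)),(.873,(0,255,255)),(.973,(0,0,255))):
  for q in((-.2,.012,-.15),(-.2,.012,.15),(-.24,.006,-.055)):
    p=proj('side',P(q[0],q[1],q[2],t));cv2.circle(b,(int((p[0]-180)*2.35),int((p[1]-60)*1.75)),3,c,-1)
cv2.imwrite('pics/a5.png',b)
d=o['eef_pos']-H;print('angle est',np.degrees([np.arctan2(d[2]+.0118,-(d@R))]))
E
```

```text
[ 0.56318175 -0.00912312  0.2793266 ] [-15.06377548  -0.97606091  17.13415933] 59.83675718307495
angle est [51.6274399]
```

View pics/a5.png

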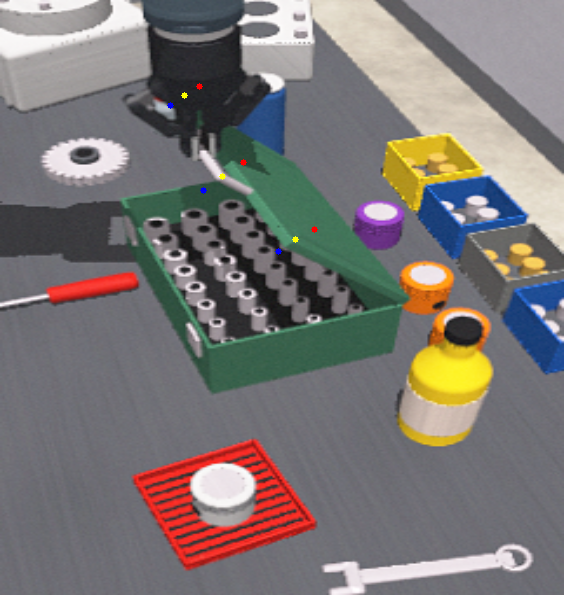

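The lid edge (295,240) and the bar fall on the 50-degree marks. The piston is upright in the tray and the bystanders have not moved. The hold is steady, so I'm handing in.

```bash
python3 -c "
from bench import *
print(hand_in())"
```

```text
the job is handed in; nothing more can be done
None
```

I stood the piston upright in the red tray, raised the toolbox lid to about 50 degrees, and handed the job in with the gripper still holding it there; the hand-in gave no verdict.

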